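# Clear the rail and slide the radio into the rack

### The job

Fit the mobile radio in the empty bay of the desktop rack. First slide the old red stop along the rack's front rail to the rail's open end, lift it off and put it down in the blue parts tray without dropping it; then push the radio up the yellow apron and over the rail, back end first, until its front drops flat on the shelf behind the rail, sitting square. Do not knock about or shift the other things on the desk or the knob in the tray.

Things in the scene. Friction and masses are not known exactly. Their poses are not given: they have to be found in the camera images.
- rack: Fixed ten-inch desktop rack of dark steel, 280 mm wide, 290 high, sides open. Origin on the desk under the middle of its front rail; +x points into the rack (the way gear slides in), +y along the rail to its open end. Its units above the bay overhang the rail: a tool pointing straight down cannot get in there, so lean it back to the rack's -x side, 25 to 45 degrees
- rail_end (a point): Middle of the rail's open end, at its top; axes as the rack's. The rail is an aluminium T-track along the rack's y, centred on its x = 0: 30 mm wide, top 12 mm above the desk, from rack y = -130 mm (capped) to +125 mm (here, open). Slot 11 mm wide at the top, 22 mm inside; inner floor 3 mm above the desk, lips from 9 to 12 mm
- apron (a point): Middle of the lower edge of the yellow sloping apron, on the desk at rack x = -75 mm; axes as the rack's. It rises to the rail's top (12 mm) at rack x = -15 mm, about 11 degrees, and is 220 mm wide
- shelf (a point): Middle of the shelf floor's front edge just behind the rail, at rack x = 15 mm, 7 mm above the desk (5 mm lower than the rail); axes as the rack's. The floor runs back to an upright back stop with its face at rack x = 179 mm. The bay is 222 mm wide between the front posts, whose faces stand at rack x = 30 mm
- overhang (a point): Middle of the lower front edge of the units mounted over the open bay: rack x = 25 mm, 140 mm above the desk; axes as the rack's. Their fronts go on straight up to 290 mm; the units are 65 mm deep, and behind them the rack is open on top
- stop_center (a point): Centre of the stop's red grip block: 22 mm (x) by 20 (y, along the rail) by 48 high; 38 mm above the desk while in the rail. Below it a stem, 8 mm by 20, goes through the slot to a foot 18 mm (x) by 24 by 4 whose underside is 35 mm below here. Loose, 0.08 kg, slides freely; it comes off only past the open end (this point 12 mm or more beyond it). Axes as the rack's while in the rail
- radio_center (a point): Centre (half-way up) of the mobile radio: black flat-bottomed box 150 mm deep (x) by 178 wide (y) by 45 high, about 0.85 kg, on the desk before the apron. +x points to its back, which goes in first. Flat front panel 75 mm off at -x; a small knob stands out 8 mm near the panel's -y edge (y -71 to -85). Home, this point is at rack x = 91 to 104 mm, 29.5 mm above the desk
- radio_front (a point): Middle of the radio's flat front panel (the side with the display), half-way up: the surface to push on; axes as the radio's. While the radio rides over the rail it rocks back-end-down onto the shelf and this panel's lower edge rises to some 16 to 20 mm above the desk until it drops behind the rail, so there push in the panel's upper half or the tool slips under it
- tray: Fixed blue parts tray, 160 mm (x) by 110 (y), open on top, walls 3 mm thick and 20 high, floor 3 mm; origin on the desk under its middle. From its middle to its -x end it is empty; a clamp knob lies towards its +x end
- clamp_knob: black plastic clamp knob, 30 mm across, 22 mm high, lying in the parts tray near its +x end; origin at its underside
- mouse: computer mouse, about 105 x 60 x 34 mm, green and black; origin under its middle
- clock: grey desk clock with a display, 36 x 120 x 85 mm high; origin under its middle
- handheld: black handheld radio standing upright, 36 x 58 mm, 180 mm high with its aerial; origin under its middle
- water: clear water bottle, 60 mm across, 170 mm high; origin under its middle
- microphone: black hand microphone lying flat, 85 x 56 x 26 mm; origin under its middle
- keys: car key and brass key on a ring, about 100 x 50 mm, 12 mm high; origin under its middle
Not all that is in view belongs to the job. Of the things that look like the part that bears stop_center, take the one that is farthest to the robot's left at the start.

How it is judged:
By the outcome, as a careful person would: the job done as asked, in the order asked, and still so for the second after the job is handed in, with the robot touching nothing.
It also fails if it takes over 72 s, if anything falls off the work surface, if the arm or the gripper's body presses on something with over 40 N, if the wrist force passes 120 N, or if a joint passes its speed limit or range.

### The arm

A 6-joint arm with a two-finger parallel gripper is mounted at the origin on the work surface. World frame = base frame: x ahead of the robot, y to its left, z up, the work surface at z = 0. Lengths are in m, angles in rad, forces in N, time in s.
With the tool pointing down it reaches from about 0.275 to 0.725 m from the base axis. Payload 5.6 kg.
Tool frame: the origin (TCP) lies midway between the tips of the shut fingers; the grasp point (between the pads) lies 19 mm behind it; z points along the fingers, y is the line along which they close (so a half turn about z gives the same grasp; the last joint's range is limited). The gripper opens to 85 mm and grips with 20 to 120 N. Pads are 22 mm wide; open, the fingers measure 114 mm over their backs; the gripper's body (76 mm by 85 mm) begins 54 mm behind the grasp point. The pads swing forward as they close: fully open they stand 13 mm farther back than shut.
Start: joints at [1.48, 0.255, 0.108, 0, -1.424, -0.285], TCP at [0.202, 0.512, 0.231] pointing down, gripper open.
Joint ranges: [-2.95, 2.95], [-1.21, 1.97], [-1.09, 1.5], [-2.87, 1.71], [-2.94, -0.07], [-3.05, 3.05]. Speed limits (rad/s): [2.57, 2.57, 3.14, 3.14, 3.14, 3.14].

### API

Orientations are given as a unit quaternion [x, y, z, w].
In Python, from workcell import env gives the robot as it stands.
- The arm moves only by the tool servo_tool, never from a script. Its argument "commands" is a list of rows, each a list of 5 numbers: the shift along the tool's x, y, z in mm, then the turn about the tool's z in degrees, then the closure, from -1 (fully open) to 1 (shut), so that 0 is half open. In form: [[tx, ty, tz, turn, grip], ...]. A call has 1 to 5 rows; each row shifts and turns the commanded pose from where the row before left it, along the tool's axes as they then stand; what a row does not reach is not made up. A row lasts 1/10 s, in which the tool goes at most 50 mm and 8.59 degrees, less where a joint would pass 70% of its speed; a pose out of reach is approached as far as the arm can. A call with a gripper value outside its range is refused whole. The fingers move at their own pace and stop on an object; "squeeze" is the grip in N (left out, the last holds). Time passes only in rows, so rows that do not move let the fingers close. It gives the time, the measured TCP pose, the force, the opening and the grip force at its end, in the units of the state.
- env.get_state(): the state, without advancing time (a new reading comes with each control period).
- env.read_camera(name): name is "scene" or "top" or "wrist"; returns the picture (420x560x3 uint8, red, green, blue); there is no depth.
- env.camera_model(name): a dict with "fx", "fy", "cx", "cy" (pixels), "view" (4x4, takes a point from world to camera coordinates). Camera axes: x right, y up, looking along -z (the intrinsics and any distortion apply to the point x, -y, -z); pixel columns grow to the right and rows downward; lengths in m; the calibration is good to about 2 mm. A picture is of the moment at which its call begins: read the wrist's pose just before it. camera_model takes no time and is no camera call; for the wrist camera it gives the pose at the moment of the call.
- env.finish_job(): hands the job in; it is judged then, once.
The state is a dict: "time": time; "joint_positions": joint angles; "qvel": joint speeds; "effort": joint torques, N m; "position": TCP position; "tool_rot": TCP orientation; "contact_force": force on the tool from outside, world axes, zero at the start; "ft_torque": the same for the moment, N m; "gripper_width": finger opening in m; "grasp_force": force on a finger pad.
Only numpy, scipy, OpenCV 4.12 (cv2) and the standard library are available. Lean on these libraries where they do the work, as an engineer would, in place of code of your own. Each camera call takes 0.05 s, during which the arm holds its last target. There are 200 camera calls.

## Working session

There is one attempt and no reset: what is moved stays moved. The work goes in short steps, Python scripts to look and compute and a tool call to move; the robot and the scene stay as the last step left them, time stands still between calls to the robot, and variables do not carry over. Pictures are saved under pics/ and viewed, at most 10 in all, crops included, and the job is handed in when it is done.

Besides the shell and the picture viewer there is one more tool, called after "Call:" by a JSON object that holds its "api" and its "payload", one argument or row to a line. servo_tool: Moves the arm, as the interface text tells. Its arguments: {"type":"object","properties":{"commands":{"type":"array","items":{"type":"array","items":{"type":"number"}}},"squeeze":{"type":"number"}},"required":["commands"]}

```bash
ls; mkdir -p pics
cat > h.py <<'E'
import numpy as np, cv2
from workcell import env
def shot(n,f):
    m=env.camera_model(n); im=env.read_camera(n); cv2.imwrite(f,im[:,:,::-1]); return im,m
def proj(m,p):
    V=np.array(m["view"]); c=V[:3,:3]@np.array(p)+V[:3,3]
    return m["fx"]*c[0]/-c[2]+m["cx"], m["fy"]*-c[1]/-c[2]+m["cy"]
def ray(m,u,v):
    V=np.array(m["view"]); R=V[:3,:3]; o=-R.T@V[:3,3]
    d=R.T@np.array([(u-m["cx"])/m["fx"],-(v-m["cy"])/m["fy"],-1]); return o,d
def onz(m,u,v,z):
    o,d=ray(m,u,v); return o+d*(z-o[2])/d[2]
def st():
    s=env.get_state(); print({k:np.round(s[k],4).tolist() for k in ("time","position","tool_rot","contact_force","gripper_width","grasp_force","joint_positions")}); return s
E
python3 - <<'E'
from h import *
a,m=shot("scene","pics/scene.png"); b,mt=shot("top","pics/top.png")
print(m,mt); st()
E
```

```text
pics
{'fx': 519.7386537836087, 'fy': 519.7386537836087, 'cx': 280.20590206858344, 'cy': 196.18631238560147, 'view': array([[ 0.83957849,  0.54315955,  0.00925596, -0.44721028],
       [-0.42782374,  0.65060826,  0.62743585,  0.17292771],
       [ 0.33477577, -0.53074156,  0.77861324, -1.56140978],
       [ 0.        ,  0.        ,  0.        ,  1.        ]])} {'fx': 512.7186362973171, 'fy': 512.7186362973171, 'cx': 288.23397367837833, 'cy': 203.00500750022098, 'view': array([[-0.01126394, -0.99993064,  0.00344149, -0.01077713],
       [ 0.98285839, -0.01043812,  0.18406638, -0.55333595],
       [-0.18401769,  0.00545581,  0.98290779, -1.36770881],
       [ 0.        ,  0.        ,  0.        ,  1.        ]])}
{'time': 0.1, 'position': [0.2016, 0.5112, 0.2305], 'tool_rot': [0.9824, -0.1868, -0.0001, 0.0009], 'contact_force': [-0.6002, -0.4064, 0.4476], 'gripper_width': 0.0852, 'grasp_force': 0.0, 'joint_positions': [1.4796, 0.2557, 0.1071, -0.0004, -1.4239, -0.2846]}
```

View pics/scene.png

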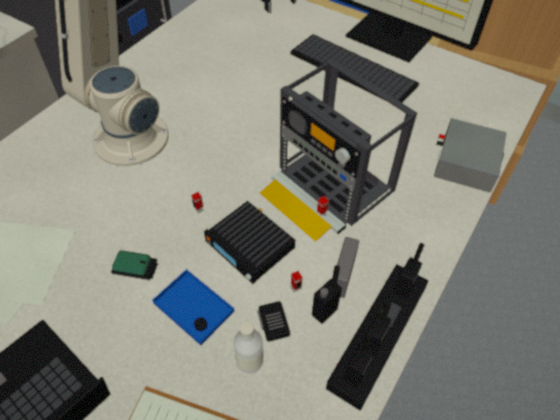

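View pics/top.png

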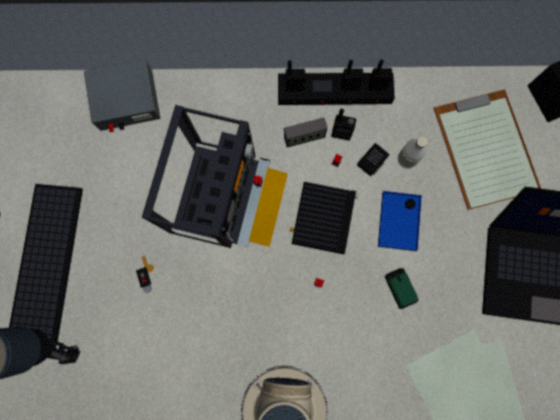

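The scene view shows red stop-like blocks at (322,205), in the rail, and at (297,281) and (198,201), loose on the desk. In the top view these are at (258,181), (337,160) and (319,282). The one farthest left (greatest y) is the one in the rail, at top-view (258,181). The radio is at top-view (325,217) with its front facing right. The tray is at (400,220), with its knob at (410,204) on the far side.

```bash
cat > meas.py <<'E'
from h import *
def comps(mask,n=4,amin=20):
    c,_=cv2.findContours(mask.astype(np.uint8),cv2.RETR_EXTERNAL,cv2.CHAIN_APPROX_NONE)
    return sorted([x for x in c if cv2.contourArea(x)>amin],key=cv2.contourArea)[::-1][:n]
def masks(im):
    h=cv2.cvtColor(im,cv2.COLOR_RGB2HSV).astype(int); H,S,V=h[...,0],h[...,1],h[...,2]
    return dict(yellow=(H>18)&(H<32)&(S>180)&(V>120),blue=(H>105)&(H<125)&(S>170)&(V>80),red=((H<6)|(H>174))&(S>170)&(V>100),dark=(V<70))
E
python3 - <<'E'
from meas import *
for n in("top","scene"):
    im=cv2.cvtColor(cv2.imread(f"pics/{n}.png"),cv2.COLOR_BGR2RGB); m=env.camera_model(n); M=masks(im)
    for k,z in(("yellow",.006),("blue",.02),("red",.05)):
        for c in comps(M[k],4 if k=="red" else 1):
            r=cv2.minAreaRect(c); b=cv2.boxPoints(r)
            print(n,k,np.round(r[0],1),cv2.contourArea(c),[np.round(onz(m,*p,z)[:2],3).tolist() for p in b],'ctr',np.round(onz(m,*r[0],z)[:2],3))
            if k=="yellow": print(' quad',[ (q[0].tolist(),np.round(onz(m,*q[0],z)[:2],3).tolist()) for q in cv2.approxPolyDP(c,4,True)])
    if n=="top":
        d=M["dark"].copy(); d[:, :288]=0; d[:,360:]=0; d[:175]=0; d[260:]=0
        r=cv2.minAreaRect(comps(d,1)[0]); print('radio',r,[np.round(onz(m,*p,.045)[:2],3).tolist() for p in cv2.boxPoints(r)],onz(m,*r[0],.045))
im=cv2.imread("pics/top.png")
a=cv2.resize(im[150:260,220:430],None,fx=3.8,fy=3.8,interpolation=3)
cv2.imwrite("pics/c1.png",a[:418,:798])
E
```

```text
top yellow [267.8 206.7] 1424.0 [[0.455, 0.095], [0.665, 0.043], [0.65, -0.014], [0.441, 0.039]] ctr [0.552 0.041]
 quad [([271, 169], [0.662, 0.032]), ([250, 236], [0.468, 0.092]), ([267, 245], [0.442, 0.044]), ([286, 176], [0.641, -0.012])]
top blue [399.6 220.5] 1958.0 [[0.434, -0.266], [0.59, -0.287], [0.579, -0.395], [0.423, -0.372]] ctr [ 0.506 -0.33 ]
top red [257.5 179. ] 34.5 [[0.631, 0.078], [0.631, 0.058], [0.614, 0.059], [0.614, 0.078]] ctr [0.623 0.068]
top red [318.5 282. ] 33.5 [[0.344, -0.087], [0.344, -0.106], [0.328, -0.105], [0.328, -0.086]] ctr [ 0.336 -0.096]
top red [337.5 158. ] 25.0 [[0.677, -0.147], [0.692, -0.154], [0.685, -0.168], [0.67, -0.16]] ctr [ 0.681 -0.157]
radio ((323.6346130371094, 217.32693481445312), (53.53970718383789, 63.5416259765625), 11.309932708740234) [[0.442, -0.024], [0.617, -0.061], [0.585, -0.207], [0.412, -0.167]] [ 0.51302989 -0.1143498   0.045     ]
scene yellow [294.9 209.7] 1416.0 [[0.445, 0.032], [0.444, 0.1], [0.66, 0.044], [0.656, -0.018]] ctr [0.555 0.038]
 quad [([261, 192], [0.445, 0.039]), ([314, 239], [0.646, -0.016]), ([330, 226], [0.66, 0.043]), ([275, 180], [0.453, 0.096])]
scene blue [192.8 305.2] 2859.0 [[0.425, -0.379], [0.424, -0.265], [0.594, -0.293], [0.588, -0.399]] ctr [ 0.51  -0.336]
scene red [296. 280.] 58.0 [[0.663, -0.152], [0.679, -0.141], [0.701, -0.177], [0.686, -0.187]] ctr [ 0.682 -0.165]
scene red [323.  200.5] 49.5 [[0.605, 0.066], [0.608, 0.09], [0.629, 0.082], [0.626, 0.059]] ctr [0.617 0.074]
scene red [322. 209.] 40.0 [[0.614, 0.054], [0.631, 0.066], [0.644, 0.043], [0.627, 0.032]] ctr [0.629 0.049]
scene red [195.8 196.2] 28.5 [[0.322, -0.103], [0.323, -0.085], [0.34, -0.09], [0.34, -0.108]] ctr [ 0.331 -0.096]
```

View pics/c1.png

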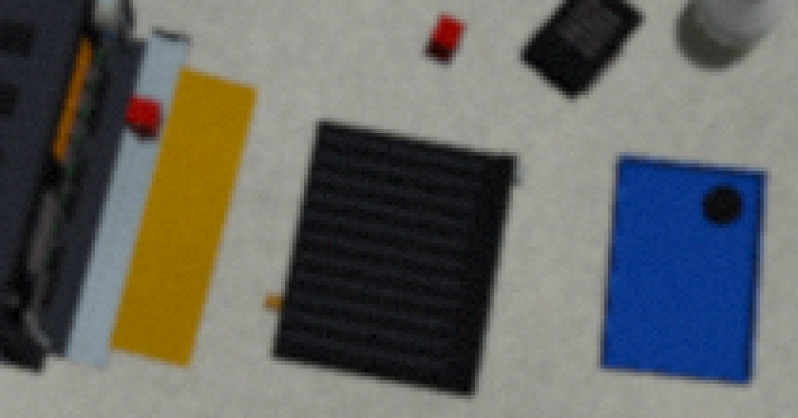

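The crop confirms the choice: the red block at crop (145,117) stands in the grey rail, and the other red block at (445,38) is loose on the desk. Next I turn the tool so that it closes along the rail.

Add to h.py:
```python
from scipy.spatial.transform import Rotation as R
RM=np.array([.5645,.083]); EX=np.array([.245,.9695]); EY=np.array([-.9695,.245])
def w(x,y): return RM+EX*x/1000+EY*y/1000
def rk(p): d=(np.array(p)[:2]-RM)*1000; return np.round([d@EX,d@EY],1)
def to(x,y,z,yaw=None):
    "deltas (mm, tool axes) to rack-frame point x,y (mm), z(mm)"
    s=env.get_state(); r=R.from_quat(s["tool_rot"]); p=np.array(s["position"])
    d=np.r_[w(x,y),z/1000]-p; ty=r.as_matrix()[:,1]; a=np.degrees(np.arctan2(ty@np.r_[EX,0],ty@np.r_[EY,0]))
    print("t",round(s["time"],2),"rack",rk(p),"z",round(p[2]*1000,1),"tooly-from-rackY deg(cw+)",np.round(a,2),"delta",np.round(r.inv().apply(d)*1000,1),"tilt",np.round(r.as_matrix()[:,2],3))
    print("  dirs: rack+x=",np.round(r.inv().apply(np.r_[EX,0]),3),"rack+y=",np.round(r.inv().apply(np.r_[EY,0]),3)," F",np.round(s["contact_force"],1),"w",round(s["gripper_width"],4),"g",round(s["grasp_force"],1))
```

```text
(no output)
```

Call:
{"api": "servo_tool", "payload": {
  "commands": [
    [0,0,0,8.3,-1],
    [0,0,0,8.3,-1],
    [0,0,0,8.3,-1],
    [0,0,0,8.3,-1],
    [0,0,0,8.3,-1]
  ],
  "squeeze": 20
}}

```text
time: 0.6
position: [0.2017, 0.5114, 0.2307]
tool_rot: [0.851, -0.525, 0.0, 0.001]
contact_force: [-0.5, -0.5, -1.0]
gripper_width: 0.0854
grasp_force: 0.0
```

Call:
{"api": "servo_tool", "payload": {
  "commands": [
    [0,0,0,8.3,-1],
    [0,0,0,8.3,-1],
    [0,0,0,8.3,-1],
    [0,0,0,8.3,-1],
    [0,0,0,8.3,-1]
  ]
}}

```text
time: 1.1
position: [0.2017, 0.5114, 0.2307]
tool_rot: [-0.61, 0.793, -0.0, -0.0]
contact_force: [0.4, 0.2, 0.4]
gripper_width: 0.0851
grasp_force: 0.0
```

Run:
```python
from h import *
print(rk([.32,0])); to(*rk([.32,0.0]),230); to(-100,-60,150)
```

```text
[-140.4  216.7]
t 1.1 rack [326.4 456.7] z 230.7 tooly-from-rackY deg(cw+) 0.69 delta [ 463.9 -245.6    1.2] tilt [-0.    -0.001 -1.   ]
  dirs: rack+x= [-1.     0.012 -0.001] rack+y= [0.012 1.    0.   ]  F [0.4 0.2 0.4] w 0.0851 g 0.0
t 1.1 rack [326.4 456.7] z 230.7 tooly-from-rackY deg(cw+) 0.69 delta [ 420.  -521.8   81.2] tilt [-0.    -0.001 -1.   ]
  dirs: rack+x= [-1.     0.012 -0.001] rack+y= [0.012 1.    0.   ]  F [0.4 0.2 0.4] w 0.0851 g 0.0
```

Call:
{"api": "servo_tool", "payload": {
  "commands": [
    [40,-21,0,0,-1],
    [40,-21,0,0,-1],
    [40,-21,0,0,-1],
    [40,-21,0,0,-1],
    [40,-21,0,0,-1]
  ]
}}

```text
time: 1.6
position: [0.2532, 0.2896, 0.2309]
tool_rot: [-0.612, 0.791, -0.0, -0.0]
contact_force: [1.2, 0.8, 1.3]
gripper_width: 0.0853
grasp_force: 0.0
```

Call:
{"api": "servo_tool", "payload": {
  "commands": [
    [40,-21,0,0,-1],
    [40,-21,0,0,-1],
    [40,-21,0,0,-1],
    [40,-21,0,0,-1],
    [40,-21,0,0,-1]
  ]
}}

```text
time: 2.1
position: [0.3043, 0.0699, 0.2313]
tool_rot: [-0.612, 0.791, 0.0, 0.0]
contact_force: [1.1, -0.2, 0.4]
gripper_width: 0.0858
grasp_force: 0.0
```

Run:
```python
from h import *
to(-130,-60,150)
```

```text
t 2.1 rack [-76.4 249. ] z 231.3 tooly-from-rackY deg(cw+) 0.29 delta [  52.1 -309.3   81.3] tilt [ 0.     0.001 -1.   ]
  dirs: rack+x= [-1.     0.005  0.001] rack+y= [ 0.005  1.    -0.   ]  F [ 1.1 -0.2  0.4] w 0.0858 g 0.0
```

Call:
{"api": "servo_tool", "payload": {
  "commands": [
    [13,-45,8,0,-1],
    [13,-45,8,0,-1],
    [13,-45,8,0,-1],
    [13,-45,8,0,-1],
    [0,-45,8,0,-1]
  ]
}}

```text
time: 2.6
position: [0.5105, -0.0374, 0.1905]
tool_rot: [-0.611, 0.791, 0.0, -0.0]
contact_force: [0.9, 0.9, 0.5]
gripper_width: 0.0856
grasp_force: 0.0
```

Call:
{"api": "servo_tool", "payload": {
  "commands": [
    [0,-42,20,0,-1],
    [0,-42,20,0,-1],
    [0,0,0,0,-1]
  ]
}}

```text
time: 2.9
position: [0.5916, -0.0573, 0.1437]
tool_rot: [-0.611, 0.792, 0.003, -0.005]
contact_force: [-1.2, 0.2, -1.1]
gripper_width: 0.0848
grasp_force: 0.0
```

Run:
```python
from meas import *
to(-130,-60,150)
im,m=shot("wrist","pics/w1.png")
print(m["cx"],m["cy"],m["fx"],np.array(m["view"]).round(3).tolist()); print("cam rack",rk(ray(m,0,0)[0]),ray(m,0,0)[0])
M=masks(im)
for k,z in(("red",.062),("yellow",.006)):
  for c in comps(M[k],3):
    r=cv2.minAreaRect(c); print(k,r,[rk(onz(m,*p,z)).tolist() for p in cv2.boxPoints(r)])
```

```text
t 2.9 rack [-129.4  -60.6] z 143.7 tooly-from-rackY deg(cw+) 0.49 delta [ 0.6  0.7 -6.3] tilt [-0.011 -0.001 -1.   ]
  dirs: rack+x= [-1.     0.009 -0.004] rack+y= [0.008 1.    0.011]  F [-1.2  0.2 -1.1] w 0.0848 g 0.0
280.51822383112284 209.91627190633517 321.28450984592865 [[-0.967, 0.253, 0.009, 0.586], [-0.246, -0.929, -0.278, 0.104], [-0.062, -0.271, 0.961, -0.273], [0.0, 0.0, 0.0, 1.0]]
cam rack [-199.8  -62.2] [ 0.57589666 -0.12596669  0.28556211]
red ((116.17646026611328, 111.20587921142578), (34.2750129699707, 28.092496871948242), 12.52880859375) [[-198.1, -183.1], [-215.3, -176.2], [-210.5, -155.1], [-193.1, -161.5]]
red ((283.5, 330.5), (23.0, 21.0), 90.0) [[-43.9, -67.5], [-43.7, -50.6], [-21.8, -50.6], [-22.1, -67.8]]
red ((283.5, 356.0), (18.0, 23.0), 90.0) [[-17.2, -68.7], [-16.9, -49.7], [1.1, -49.7], [0.7, -69.0]]
yellow ((343.5218505859375, 281.86090087890625), (61.654762268066406, 225.51812744140625), 89.46949768066406) [[-78.1, -107.7], [-77.6, 105.1], [-10.7, 115.4], [-11.6, -110.6]]
yellow ((409.0, 209.0), (8.0, 8.0), 90.0) [[-122.2, 52.4], [-122.2, 59.7], [-114.6, 60.5], [-114.7, 53.1]]
```

View pics/w1.png

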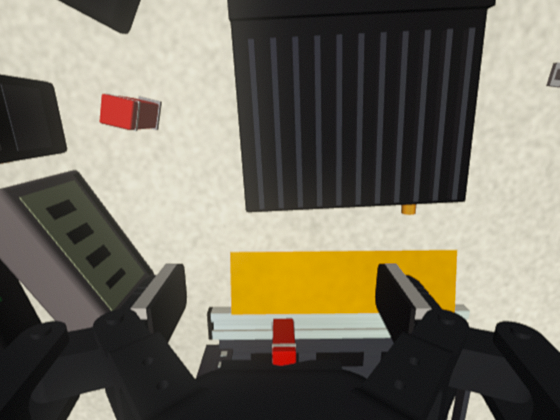

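The wrist view shows the stop at (283,340), the yellow apron from row 251 to row 313 above the rail, and the radio about 3° off square. The rack frame checks out and the stop is at about (0, -60). I'll descend in front of it, then straddle it with the tool axis offset to the -x side to clear the overhang.

Call:
{"api": "servo_tool", "payload": {
  "commands": [
    [-35,1,0,0,-1],
    [0,0,35,0,-1],
    [0,0,35,0,-1],
    [0,0,34,0,-1],
    [0,0,0,0,-1]
  ]
}}

```text
time: 3.45
position: [0.5946, -0.0219, 0.0436]
tool_rot: [-0.612, 0.791, 0.002, -0.003]
contact_force: [-0.4, -0.3, -0.2]
gripper_width: 0.0855
grasp_force: 0.0
```

Call:
{"api": "servo_tool", "payload": {
  "commands": [
    [-25,0,0,0,-1],
    [-25,0,0,0,-1],
    [-15,0,0,0,-1],
    [-8,0,0,0,-1],
    [0,0,0,0,-1]
  ]
}}

```text
time: 3.95
position: [0.6171, 0.0475, 0.0493]
tool_rot: [-0.612, 0.791, -0.001, 0.0]
contact_force: [-0.9, -4.0, 2.0]
gripper_width: 0.0853
grasp_force: 0.0
```

Run:
```python
from h import *
to(-16,-60,40)
```

```text
t 3.95 rack [-21.6 -59.7] z 49.3 tooly-from-rackY deg(cw+) 0.35 delta [-5.6 -0.3  9.3] tilt [ 0.001 -0.001 -1.   ]
  dirs: rack+x= [-1.     0.006 -0.001] rack+y= [ 0.006  1.    -0.002]  F [-0.9 -4.   2. ] w 0.0853 g 0.0
```

Call:
{"api": "servo_tool", "payload": {
  "commands": [
    [0,0,0,0,-1]
  ]
}}

```text
time: 4.05
position: [0.6171, 0.0477, 0.049]
tool_rot: [-0.612, 0.791, -0.001, 0.0]
contact_force: [-1.2, -4.7, 3.3]
gripper_width: 0.0857
grasp_force: 0.0
```

Run:
```python
from meas import *
to(-16,-60,40); st()
im,m=shot("scene","pics/s2.png")
cv2.imwrite("pics/s2c.png",cv2.resize(im[20:260,170:450,::-1],None,fx=2.5,fy=2.5,interpolation=3))
```

```text
t 4.05 rack [-21.3 -59.7] z 49.0 tooly-from-rackY deg(cw+) 0.37 delta [-5.3 -0.3  9. ] tilt [ 0.001 -0.    -1.   ]
  dirs: rack+x= [-1.     0.006 -0.   ] rack+y= [ 0.006  1.    -0.001]  F [-1.2 -4.7  3.3] w 0.0857 g 0.0
{'time': 4.05, 'position': [0.6171, 0.0477, 0.049], 'tool_rot': [-0.6118, 0.791, -0.0006, 0.0004], 'contact_force': [-1.193, -4.6531, 3.2506], 'gripper_width': 0.0857, 'grasp_force': 0.0, 'joint_positions': [0.3297, 0.4976, -0.01, 0.001, -1.062, -0.5843]}
```

View pics/s2c.png

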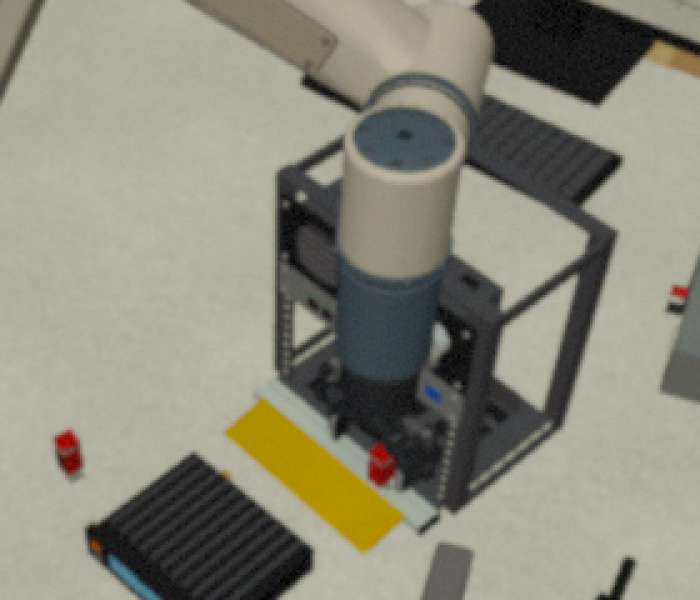

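The crop shows the wrist cylinder touching the units above the rail, with a light force of about 5 N. A vertical tool can't reach, as stated. My rows can't tilt the tool directly, but a pose out of reach is only "approached as far as the arm can". Reaching past the arm's limit along the rack's +x direction may lean the tool the way I need, so I'll back out and try that.

Call:
{"api": "servo_tool", "payload": {
  "commands": [
    [10,0,0,0,-1],
    [30,0,0,0,-1],
    [40,0,-20,0,-1],
    [0,0,-45,0,-1],
    [0,20,-45,0,-1]
  ]
}}

```text
time: 4.6
position: [0.5773, -0.0258, 0.1576]
tool_rot: [-0.611, 0.792, 0.0, -0.001]
contact_force: [0.9, 1.0, 0.1]
gripper_width: 0.0855
grasp_force: 0.0
```

Call:
{"api": "servo_tool", "payload": {
  "commands": [
    [0,45,-20,0,-1],
    [0,48,-10,0,-1],
    [0,48,-10,0,-1],
    [0,48,0,0,-1],
    [0,48,0,0,-1]
  ]
}}

```text
time: 5.1
position: [0.3463, 0.0355, 0.1974]
tool_rot: [-0.612, 0.791, 0.0, 0.001]
contact_force: [-0.4, 1.3, 0.6]
gripper_width: 0.0853
grasp_force: 0.0
```

Call:
{"api": "servo_tool", "payload": {
  "commands": [
    [0,48,0,0,-1],
    [-24,42,0,0,-1],
    [-35,33,0,0,-1],
    [-42,22,0,0,-1],
    [-42,22,0,0,-1]
  ]
}}

```text
time: 5.6
position: [0.2248, 0.2136, 0.1981]
tool_rot: [-0.613, 0.79, 0.001, 0.001]
contact_force: [1.5, 0.4, 1.0]
gripper_width: 0.0856
grasp_force: 0.0
```

Call:
{"api": "servo_tool", "payload": {
  "commands": [
    [-42,22,0,0,-1],
    [-42,22,0,0,-1],
    [-42,22,0,0,-1],
    [-42,22,0,0,-1],
    [-42,22,0,0,-1]
  ]
}}

```text
time: 6.1
position: [0.1717, 0.4447, 0.1974]
tool_rot: [-0.612, 0.791, 0.0, 0.0]
contact_force: [0.7, 0.5, 0.7]
gripper_width: 0.0854
grasp_force: 0.0
```

Run:
```python
from h import *
to(400,527,250)
m=env.camera_model("scene"); print([onz(m,u,v,0).round(2).tolist() for u,v in((390,45),(415,85),(300,48))])
```

```text
t 6.1 rack [254.4 469.5] z 197.4 tooly-from-rackY deg(cw+) 0.31 delta [-145.3   58.3  -52.5] tilt [-0.  0. -1.]
  dirs: rack+x= [-1.     0.005  0.   ] rack+y= [0.005 1.    0.   ]  F [0.7 0.5 0.7] w 0.0854 g 0.0
[[0.44, 0.86, 0.0], [0.61, 0.71, 0.0], [0.18, 0.67, 0.0]]
```

Call:
{"api": "servo_tool", "payload": {
  "commands": [
    [-40,16,-15,0,-1],
    [-40,16,-15,0,-1],
    [-40,16,-15,0,-1],
    [-40,10,-8,0,-1],
    [-40,0,0,0,-1]
  ]
}}

```text
time: 6.6
position: [0.1657, 0.6533, 0.2521]
tool_rot: [-0.613, 0.79, 0.001, 0.001]
contact_force: [0.4, 1.0, 0.9]
gripper_width: 0.0854
grasp_force: 0.0
```

Call:
{"api": "servo_tool", "payload": {
  "commands": [
    [-40,0,0,0,-1],
    [-40,0,0,0,-1],
    [-40,0,0,0,-1],
    [0,0,0,0,-1]
  ]
}}

```text
time: 7.0
position: [0.1946, 0.7627, 0.242]
tool_rot: [-0.612, 0.791, -0.003, -0.003]
contact_force: [0.4, 0.8, -4.6]
gripper_width: 0.0856
grasp_force: 0.0
```

Run:
```python
from h import *
to(400,527,250); st()
```

```text
t 7.0 rack [568.3 525.2] z 242.0 tooly-from-rackY deg(cw+) 0.35 delta [168.4   0.8  -6.5] tilt [-0.002 -0.008 -1.   ]
  dirs: rack+x= [-1.     0.006 -0.009] rack+y= [0.006 1.    0.   ]  F [ 0.4  0.8 -4.6] w 0.0856 g 0.0
{'time': 7.0, 'position': [0.1946, 0.7627, 0.242], 'tool_rot': [-0.612, 0.7908, -0.0027, -0.0034], 'contact_force': [0.4497, 0.7935, -4.5644], 'gripper_width': 0.0856, 'grasp_force': 0.0, 'joint_positions': [1.5177, 0.8459, 1.1262, -0.0018, -1.8596, -1.7718]}
```

Call:
{"api": "servo_tool", "payload": {
  "commands": [
    [-40,0,0,0,-1],
    [-40,0,0,0,-1],
    [-40,0,0,0,-1],
    [-40,0,0,0,-1],
    [0,0,0,0,-1]
  ]
}}

```text
time: 7.5
position: [0.2118, 0.8292, 0.2132]
tool_rot: [-0.612, 0.79, 0.021, 0.028]
contact_force: [-0.5, -0.2, 0.6]
gripper_width: 0.0857
grasp_force: 0.0
```

Run:
```python
from h import *
to(400,527,250); st()
```

```text
t 7.5 rack [637.1 524.7] z 213.2 tooly-from-rackY deg(cw+) 0.33 delta [234.    0.8 -53.1] tilt [ 0.019  0.066 -0.998]
  dirs: rack+x= [-0.998  0.006  0.069] rack+y= [ 0.006  1.    -0.002]  F [-0.5 -0.2  0.6] w 0.0857 g 0.0
{'time': 7.5, 'position': [0.2118, 0.8292, 0.2132], 'tool_rot': [-0.6118, 0.7903, 0.0205, 0.0278], 'contact_force': [-0.5489, -0.1991, 0.6091], 'gripper_width': 0.0857, 'grasp_force': 0.0, 'joint_positions': [1.5084, 1.0593, 1.4949, 0.0157, -1.9388, -1.7554]}
```

The tool leaned 4° in the right direction, so I continue.

Call:
{"api": "servo_tool", "payload": {
  "commands": [
    [-45,0,-15,0,-1],
    [-45,0,-15,0,-1],
    [-45,0,-15,0,-1],
    [-45,0,-15,0,-1],
    [-45,0,-15,0,-1]
  ]
}}

```text
time: 8.0
position: [0.2257, 0.8813, 0.2393]
tool_rot: [-0.607, 0.785, 0.073, 0.097]
contact_force: [-0.3, -0.1, -0.1]
gripper_width: 0.0857
grasp_force: 0.0
```

Run:
```python
from h import *
to(400,527,250); st()
```

```text
t 8.0 rack [691.  524.1] z 239.3 tooly-from-rackY deg(cw+) 0.38 delta [279.9   1.  -80.5] tilt [ 0.064  0.232 -0.971]
  dirs: rack+x= [-0.971  0.007  0.241] rack+y= [ 0.005  1.    -0.005]  F [-0.3 -0.1 -0.1] w 0.0857 g 0.0
{'time': 8.0, 'position': [0.2257, 0.8813, 0.2393], 'tool_rot': [-0.6075, 0.785, 0.0726, 0.0971], 'contact_force': [-0.2867, -0.1458, -0.0835], 'gripper_width': 0.0857, 'grasp_force': 0.0, 'joint_positions': [1.5107, 1.0469, 1.4985, 0.0514, -1.7841, -1.7474]}
```

Call:
{"api": "servo_tool", "payload": {
  "commands": [
    [-45,0,-15,0,-1],
    [-45,0,-15,0,-1],
    [-45,0,-15,0,-1],
    [-45,0,-15,0,-1],
    [-45,0,-15,0,-1]
  ]
}}

```text
time: 8.5
position: [0.2353, 0.9196, 0.2912]
tool_rot: [-0.599, 0.774, 0.122, 0.164]
contact_force: [-0.4, 0.3, -0.5]
gripper_width: 0.0854
grasp_force: 0.0
```

Call:
{"api": "servo_tool", "payload": {
  "commands": [
    [-45,0,-5,0,-1],
    [-45,0,-5,0,-1],
    [-45,0,-5,0,-1],
    [0,0,0,0,-1]
  ]
}}

```text
time: 8.9
position: [0.2427, 0.9477, 0.3116]
tool_rot: [-0.592, 0.765, 0.151, 0.202]
contact_force: [-0.0, -0.3, -0.0]
gripper_width: 0.0852
grasp_force: 0.0
```

Run:
```python
from h import *
to(400,527,250); st()
```

```text
t 8.9 rack [759.5 523.9] z 311.6 tooly-from-rackY deg(cw+) 0.47 delta [ 344.     0.6 -121.4] tilt [ 0.13   0.469 -0.873]
  dirs: rack+x= [-0.873  0.008  0.487] rack+y= [ 0.003  1.    -0.011]  F [-0.  -0.3 -0. ] w 0.0852 g 0.0
{'time': 8.9, 'position': [0.2427, 0.9477, 0.3116], 'tool_rot': [-0.5923, 0.7654, 0.1505, 0.2017], 'contact_force': [-0.0209, -0.2687, -0.0325], 'gripper_width': 0.0852, 'grasp_force': 0.0, 'joint_positions': [1.5173, 1.0101, 1.4995, 0.1053, -1.5614, -1.745]}
```

Call:
{"api": "servo_tool", "payload": {
  "commands": [
    [-45,0,0,0,-1],
    [-45,0,0,0,-1],
    [-45,0,0,0,-1],
    [40,0,-10,0,-1],
    [48,0,0,0,-1]
  ]
}}

```text
time: 9.4
position: [0.2436, 0.9581, 0.3158]
tool_rot: [-0.583, 0.756, 0.177, 0.239]
contact_force: [0.6, 1.5, 1.6]
gripper_width: 0.0855
grasp_force: 0.0
```

Call:
{"api": "servo_tool", "payload": {
  "commands": [
    [48,0,0,0,-1],
    [48,0,0,0,-1],
    [48,0,0,0,-1],
    [48,0,0,0,-1],
    [0,0,0,0,-1]
  ]
}}

```text
time: 9.9
position: [0.21, 0.8179, 0.2076]
tool_rot: [-0.586, 0.761, 0.163, 0.227]
contact_force: [-0.1, -1.7, -5.3]
gripper_width: 0.0856
grasp_force: 0.0
```

Run:
```python
from h import *
to(300,500,230); to(-100,400,230)
```

```text
t 9.9 rack [625.6 523.8] z 207.6 tooly-from-rackY deg(cw+) 0.9 delta [ 262.5  -29.3 -193.3] tilt [ 0.154  0.515 -0.843]
  dirs: rack+x= [-0.843  0.016  0.537] rack+y= [ 0.004  1.    -0.023]  F [-0.1 -1.7 -5.3] w 0.0856 g 0.0
t 9.9 rack [625.6 523.8] z 207.6 tooly-from-rackY deg(cw+) 0.9 delta [ 599.4 -135.5 -405.8] tilt [ 0.154  0.515 -0.843]
  dirs: rack+x= [-0.843  0.016  0.537] rack+y= [ 0.004  1.    -0.023]  F [-0.1 -1.7 -5.3] w 0.0856 g 0.0
```

Lean persists at 32°. Now going back round the rack.

Call:
{"api": "servo_tool", "payload": {
  "commands": [
    [32,-16,-25,0,-1],
    [32,-16,-25,0,-1],
    [32,-16,-25,0,-1],
    [32,-16,-25,0,-1],
    [32,-16,-25,0,-1]
  ]
}}

```text
time: 10.4
position: [0.2362, 0.6161, 0.2423]
tool_rot: [-0.583, 0.756, 0.176, 0.24]
contact_force: [0.2, 0.6, 1.6]
gripper_width: 0.0854
grasp_force: 0.0
```

Call:
{"api": "servo_tool", "payload": {
  "commands": [
    [32,-16,-25,0,-1],
    [32,-16,-25,0,-1],
    [32,-16,-25,0,-1],
    [34,-25,-21,0,-1],
    [34,-25,-21,0,-1]
  ]
}}

```text
time: 10.9
position: [0.2779, 0.3963, 0.2469]
tool_rot: [-0.583, 0.756, 0.177, 0.24]
contact_force: [1.2, -0.7, 0.8]
gripper_width: 0.0856
grasp_force: 0.0
```

Run:
```python
from h import *
to(60,255,240)
```

```text
t 10.9 rack [233.6 354.6] z 246.9 tooly-from-rackY deg(cw+) 0.72 delta [ 146.4 -101.7  -91.3] tilt [ 0.157  0.547 -0.822]
  dirs: rack+x= [-0.822  0.013  0.569] rack+y= [ 0.003  1.    -0.018]  F [ 1.2 -0.7  0.8] w 0.0856 g 0.0
```

Call:
{"api": "servo_tool", "payload": {
  "commands": [
    [36,-25,-23,0,-1],
    [36,-25,-23,0,-1],
    [36,-25,-23,0,-1],
    [36,-25,-23,0,-1]
  ]
}}

```text
time: 11.3
position: [0.3276, 0.2194, 0.2428]
tool_rot: [-0.583, 0.756, 0.175, 0.24]
contact_force: [1.1, 1.0, 0.2]
gripper_width: 0.0854
grasp_force: 0.0
```

Call:
{"api": "servo_tool", "payload": {
  "commands": [
    [38,-12,-21,0,-1],
    [38,-12,-21,0,-1],
    [38,-12,-21,0,-1],
    [0,-40,10,0,-1],
    [0,-45,0,0,-1]
  ]
}}

```text
time: 11.8
position: [0.4138, 0.0731, 0.2227]
tool_rot: [-0.581, 0.759, 0.174, 0.239]
contact_force: [0.6, 0.7, 0.8]
gripper_width: 0.0855
grasp_force: 0.0
```

Run:
```python
from h import *
to(-70,-60,100)
```

```text
t 11.8 rack [-46.5 143.7] z 222.7 tooly-from-rackY deg(cw+) 1.19 delta [  86.6 -202.5   92.7] tilt [ 0.16   0.541 -0.826]
  dirs: rack+x= [-0.826  0.021  0.564] rack+y= [ 0.01   1.    -0.023]  F [0.6 0.7 0.8] w 0.0855 g 0.0
```

Call:
{"api": "servo_tool", "payload": {
  "commands": [
    [17,-40,18,0,-1],
    [17,-40,18,0,-1],
    [17,-40,18,0,-1],
    [17,-40,18,0,-1],
    [17,-42,18,0,-1]
  ]
}}

```text
time: 12.3
position: [0.6059, 0.0026, 0.1018]
tool_rot: [-0.582, 0.757, 0.174, 0.238]
contact_force: [-1.0, -0.4, 1.2]
gripper_width: 0.0856
grasp_force: 0.0
```

Run:
```python
from meas import *
to(9,-60,27)
im,m=shot("wrist","pics/w2.png"); to(9,-60,27)
M=masks(im)
for k,z in(("red",.062),("yellow",.006)):
  for c in comps(M[k],3):
    r=cv2.minAreaRect(c); print(k,r,[rk(onz(m,*p,z)).tolist() for p in cv2.boxPoints(r)])
```

```text
t 12.3 rack [-67.8 -59.8] z 101.8 tooly-from-rackY deg(cw+) 0.92 delta [-21.4   2.  105.1] tilt [ 0.157  0.541 -0.826]
  dirs: rack+x= [-0.826  0.016  0.563] rack+y= [ 0.006  1.    -0.02 ]  F [-1.  -0.4  1.2] w 0.0856 g 0.0
t 12.35 rack [-69.  -62.8] z 93.1 tooly-from-rackY deg(cw+) 1.04 delta [-27.5   4.5  98.4] tilt [ 0.15   0.541 -0.828]
  dirs: rack+x= [-0.828  0.018  0.561] rack+y= [ 0.013  1.    -0.013]  F [ 5.  -2.  -9.2] w 0.0851 g 0.0
red ((285.0, 225.5), (37.0, 26.0), 90.0) [[-67.4, -66.0], [-67.4, -51.3], [-29.6, -50.3], [-29.5, -67.3]]
red ((285.0, 260.5), (21.0, 26.0), 90.0) [[-22.2, -67.6], [-22.3, -50.1], [6.7, -49.4], [6.9, -68.7]]
yellow ((375.5, 163.5), (73.0, 329.0), 90.0) [[-80.9, -106.6], [-79.8, 103.0], [-9.4, 145.1], [-9.3, -119.8]]
yellow ((499.5, 79.0), (10.0, 15.0), 90.0) [[-115.2, 55.8], [-115.1, 64.0], [-109.2, 67.0], [-109.2, 58.6]]
yellow ((495.3868408203125, 316.6037902832031), (3.846095323562622, 29.53251838684082), 74.05460357666016) [[244.8, 214.9], [215.2, 238.8], [227.9, 246.9], [259.0, 222.9]]
```

View pics/w2.png

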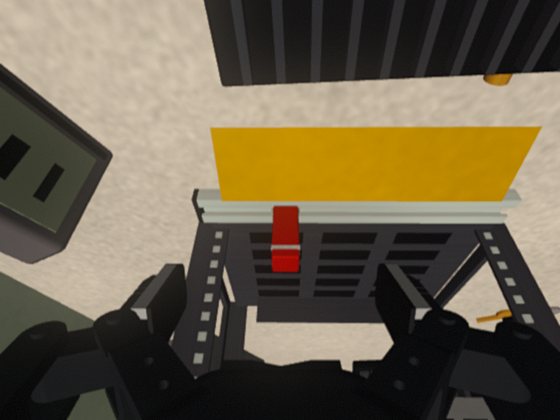

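The wrist view shows the stop at (285,240), well centred between the fingers at columns 175 and 390. I go straight in.

Call:
{"api": "servo_tool", "payload": {
  "commands": [
    [-6,2,26,0,-1],
    [-6,1,26,0,-1],
    [-6,0,26,0,-1],
    [-5,0,22,0,-1],
    [0,0,0,0,-1]
  ]
}}

```text
time: 12.85
position: [0.6206, 0.0787, 0.0307]
tool_rot: [-0.583, 0.757, 0.176, 0.236]
contact_force: [-0.8, -0.6, 0.2]
gripper_width: 0.0855
grasp_force: 0.0
```

Run:
```python
from meas import *
to(9,-59,27)
```

```text
t 12.85 rack [  9.6 -55.5] z 30.7 tooly-from-rackY deg(cw+) 0.82 delta [ 2.5 -3.5  2.8] tilt [ 0.152  0.542 -0.826]
  dirs: rack+x= [-0.826  0.014  0.563] rack+y= [ 0.007  1.    -0.015]  F [-0.8 -0.6  0.2] w 0.0855 g 0.0
```

Call:
{"api": "servo_tool", "payload": {
  "commands": [
    [2,-3,2,0,-1],
    [0,0,0,0,0.35],
    [0,0,0,0,0.35],
    [0,0,0,0,0.35],
    [0,0,0,0,0.35]
  ]
}}

```text
time: 13.35
position: [0.6247, 0.0749, 0.0304]
tool_rot: [-0.582, 0.758, 0.174, 0.238]
contact_force: [0.6, -0.2, -0.5]
gripper_width: 0.0286
grasp_force: 0.0
```

Run:
```python
from meas import *
to(9,-59,27); to(9,118,27)
```

```text
t 13.35 rack [  6.9 -60.4] z 30.4 tooly-from-rackY deg(cw+) 0.98 delta [0.2 1.5 4. ] tilt [ 0.158  0.541 -0.826]
  dirs: rack+x= [-0.826  0.017  0.563] rack+y= [ 0.007  1.    -0.02 ]  F [ 0.6 -0.2 -0.5] w 0.0286 g 0.0
t 13.35 rack [  6.9 -60.4] z 30.4 tooly-from-rackY deg(cw+) 0.98 delta [  1.4 178.4   0.4] tilt [ 0.158  0.541 -0.826]
  dirs: rack+x= [-0.826  0.017  0.563] rack+y= [ 0.007  1.    -0.02 ]  F [ 0.6 -0.2 -0.5] w 0.0286 g 0.0
```

Call:
{"api": "servo_tool", "payload": {
  "commands": [
    [0,3,3,0,0.35],
    [0,12,0,0,0.35],
    [0,20,-0.4,0,0.35],
    [0,20,-0.4,0,0.35],
    [0,20,-0.4,0,0.35]
  ]
}}

```text
time: 13.85
position: [0.552, 0.096, 0.0277]
tool_rot: [-0.582, 0.758, 0.174, 0.238]
contact_force: [0.7, -0.1, 0.4]
gripper_width: 0.0278
grasp_force: 0.4
```

Call:
{"api": "servo_tool", "payload": {
  "commands": [
    [0,20,-0.4,0,0.35],
    [0,20,-0.4,0,0.35],
    [0,20,-0.4,0,0.35],
    [0,15,-0.3,0,0.35],
    [0,10,0,0,0.35]
  ]
}}

```text
time: 14.35
position: [0.485, 0.1135, 0.0318]
tool_rot: [-0.582, 0.758, 0.161, 0.247]
contact_force: [43.8, -6.7, -18.9]
gripper_width: 0.0278
grasp_force: 19.1
```

Call:
{"api": "servo_tool", "payload": {
  "commands": [
    [0,6,0,0,0.35],
    [0,0,0,0,0.35]
  ]
}}

```text
time: 14.55
position: [0.4838, 0.1141, 0.0333]
tool_rot: [-0.582, 0.758, 0.158, 0.25]
contact_force: [38.2, -7.6, -13.3]
gripper_width: 0.0279
grasp_force: 18.3
```

Run:
```python
from meas import *
to(9,118,27); im,m=shot("top","pics/t2.png"); 
for c in comps(masks(im)["red"],4):
    r=cv2.minAreaRect(c); print(r[0],rk(onz(m,*r[0],.05)))
```

```text
t 14.55 rack [10.4 85.9] z 33.3 tooly-from-rackY deg(cw+) 1.71 delta [ 4.6 32.4  2.6] tilt [ 0.194  0.53  -0.825]
  dirs: rack+x= [-0.827  0.03   0.562] rack+y= [-0.004  0.998 -0.058]  F [ 38.2  -7.6 -13.3] w 0.0279 g 18.3
(318.5, 282.0) [-229.4  177.6]
(337.5000305175781, 158.0) [-204.2 -171.8]
```

The stop is jammed (about 43 N). I back off and look.

Call:
{"api": "servo_tool", "payload": {
  "commands": [
    [0,-10,0,0,0.35],
    [0,-10,0,0,0.35],
    [0,-9,0,0,0.35],
    [0,0,0,0,0.35]
  ]
}}

```text
time: 15.0
position: [0.4921, 0.1111, 0.0274]
tool_rot: [-0.582, 0.758, 0.175, 0.237]
contact_force: [0.4, -0.1, -0.3]
gripper_width: 0.0277
grasp_force: 0.0
```

Run:
```python
from meas import *
to(9,84,27); im,m=shot("wrist","pics/w3.png"); im2,m2=shot("scene","pics/s3.png")
a=cv2.resize(im2[90:270,230:400,::-1],None,fx=2.333,fy=2.333)
cv2.imwrite("pics/j3.png",np.hstack([im[:, 100:460,::-1],a[:420]]))
```

```text
t 15.0 rack [ 9.5 77.1] z 27.4 tooly-from-rackY deg(cw+) 0.95 delta [ 0.7  6.9 -0.1] tilt [ 0.155  0.541 -0.827]
  dirs: rack+x= [-0.827  0.017  0.563] rack+y= [ 0.008  1.    -0.018]  F [ 0.4 -0.1 -0.3] w 0.0277 g 0.0
```

View pics/j3.png

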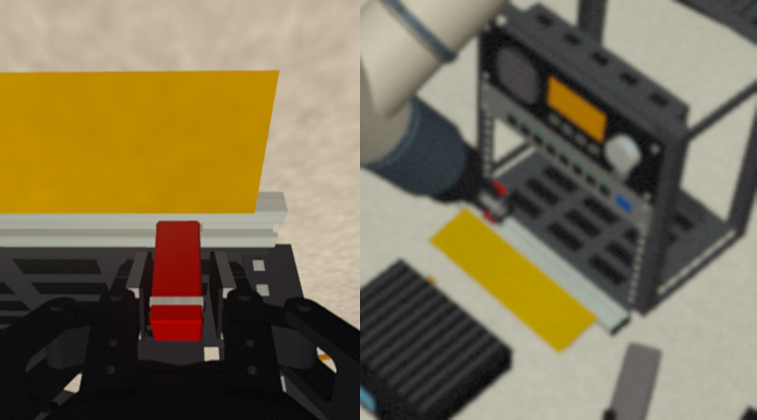

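The wrist half shows the stop at (178,280) upright between the fingers, with the rail's open end at (285,210). Nothing visible is in the way. It probably cocked in the slot, so I'll clamp it lightly and slide it slowly.

Call:
{"api": "servo_tool", "payload": {
  "commands": [
    [0,4,0,0,1],
    [0,0,0,0,1],
    [0,0,0,0,1],
    [0,0,0,0,1]
  ],
  "squeeze": 25
}}

```text
time: 15.5
position: [0.4882, 0.1123, 0.0279]
tool_rot: [-0.582, 0.758, 0.175, 0.237]
contact_force: [-1.0, 0.1, -0.8]
gripper_width: 0.0196
grasp_force: 28.9
```

Call:
{"api": "servo_tool", "payload": {
  "commands": [
    [0,5,0,0,1],
    [0,5,-0.2,0,1],
    [0,0,0,0,1]
  ]
}}

```text
time: 15.8
position: [0.4779, 0.115, 0.028]
tool_rot: [-0.582, 0.758, 0.175, 0.237]
contact_force: [-0.1, -0.0, -0.4]
gripper_width: 0.0194
grasp_force: 28.9
```

Run:
```python
from meas import *
to(9,118,27)
```

```text
t 15.8 rack [ 9.8 91.8] z 28.0 tooly-from-rackY deg(cw+) 0.94 delta [ 1.3 26.2 -0.1] tilt [ 0.156  0.541 -0.826]
  dirs: rack+x= [-0.826  0.016  0.563] rack+y= [ 0.007  1.    -0.019]  F [-0.1 -0.  -0.4] w 0.0194 g 28.9
```

It slides freely while clamped. I continue past the open end.

Call:
{"api": "servo_tool", "payload": {
  "commands": [
    [0,6,-0.1,0,1],
    [0,6,-0.1,0,1],
    [0,6,-0.1,0,1],
    [0,6,-0.1,0,1]
  ]
}}

```text
time: 16.2
position: [0.455, 0.1209, 0.0281]
tool_rot: [-0.582, 0.758, 0.174, 0.238]
contact_force: [-0.2, 0.2, -0.6]
gripper_width: 0.0195
grasp_force: 28.9
```

Call:
{"api": "servo_tool", "payload": {
  "commands": [
    [0,6,-0.1,0,1],
    [0,6,-0.1,0,1],
    [0,6,-0.1,0,1],
    [0,6,-0.1,0,1],
    [0,0,0,0,1]
  ]
}}

```text
time: 16.7
position: [0.4315, 0.127, 0.0281]
tool_rot: [-0.582, 0.758, 0.175, 0.237]
contact_force: [0.8, -0.2, -0.6]
gripper_width: 0.0195
grasp_force: 28.9
```

Call:
{"api": "servo_tool", "payload": {
  "commands": [
    [0,6,-0.1,0,1],
    [0,6,-0.1,0,1],
    [0,6,-0.1,0,1],
    [0,0,0,0,1]
  ]
}}

```text
time: 17.1
position: [0.414, 0.1316, 0.0281]
tool_rot: [-0.582, 0.758, 0.175, 0.237]
contact_force: [0.2, -0.1, 0.8]
gripper_width: 0.0194
grasp_force: 28.9
```

Run:
```python
from meas import *
to(9,155,27); im,m=shot("wrist","pics/w4.png"); to(*rk([.467,-.327]),150)
```

```text
t 17.1 rack [ 10.2 157.9] z 28.1 tooly-from-rackY deg(cw+) 0.94 delta [ 1.6 -2.9  0.3] tilt [ 0.156  0.541 -0.826]
  dirs: rack+x= [-0.826  0.016  0.563] rack+y= [ 0.007  1.    -0.019]  F [ 0.2 -0.1  0.8] w 0.0194 g 28.9
t 17.15 rack [ 10.2 157.2] z 28.2 tooly-from-rackY deg(cw+) 0.94 delta [ 287.  -171.7 -340.5] tilt [ 0.157  0.541 -0.826]
  dirs: rack+x= [-0.826  0.016  0.563] rack+y= [ 0.007  1.    -0.019]  F [ 1.4  0.5 -1. ] w 0.0195 g 28.9
```

View pics/w4.png

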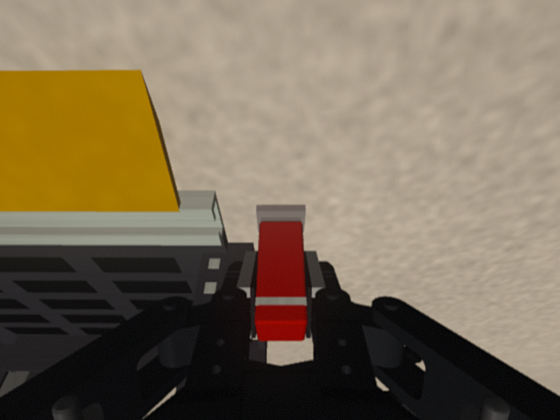

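The stop has left the rail, with its foot at (281,212) clear of the rail end at column 218, and it is held firmly. I lift it and carry it to the tray.

Call:
{"api": "servo_tool", "payload": {
  "commands": [
    [-11,0,-16,0,1],
    [-20,0,-29,0,1],
    [-20,0,-29,0,1],
    [-11,0,-16,0,1],
    [15,-8,-10,0,1]
  ]
}}

```text
time: 17.65
position: [0.4183, 0.1139, 0.1411]
tool_rot: [-0.584, 0.756, 0.173, 0.24]
contact_force: [1.1, -0.2, -1.1]
gripper_width: 0.0193
grasp_force: 29.0
```

Call:
{"api": "servo_tool", "payload": {
  "commands": [
    [34,-17,-23,0,1],
    [34,-17,-23,0,1],
    [34,-17,-23,0,1],
    [34,-17,-23,0,1],
    [34,-17,-23,0,1]
  ]
}}

```text
time: 18.15
position: [0.4454, -0.1096, 0.1377]
tool_rot: [-0.582, 0.758, 0.174, 0.238]
contact_force: [1.5, 0.3, 0.1]
gripper_width: 0.02
grasp_force: 29.0
```

Call:
{"api": "servo_tool", "payload": {
  "commands": [
    [34,-17,-23,0,1],
    [34,-17,-23,0,1],
    [34,-17,-23,0,1],
    [25,-10,-17,0,1],
    [0,0,0,0,1]
  ]
}}

```text
time: 18.65
position: [0.464, -0.2755, 0.1363]
tool_rot: [-0.581, 0.759, 0.174, 0.237]
contact_force: [0.2, 0.1, -2.0]
gripper_width: 0.0195
grasp_force: 29.0
```

Run:
```python
from meas import *
T=rk([.465,-.326])+[10,0]; print(T)
mt=env.camera_model("top"); print("knob",rk(onz(mt,410,204,.025)),onz(mt,410,204,.025))
to(*T,133); im,m=shot("wrist","pics/w5.png"); to(*T,28)
for c in comps(masks(im)["blue"],2): print([(q[0].tolist(),rk(onz(m,*q[0],.02)).tolist()) for q in cv2.approxPolyDP(c,8,True)])
```

```text
[-410.9   -3.7]
knob [-433.1  -96.2] [ 0.55161982 -0.36048643  0.025     ]
t 18.65 rack [-372.2    9.6] z 136.3 tooly-from-rackY deg(cw+) 1.16 delta [ 33.7 -14.  -18.7] tilt [ 0.157  0.54  -0.827]
  dirs: rack+x= [-0.827  0.02   0.562] rack+y= [ 0.011  1.    -0.02 ]  F [ 0.2  0.1 -2. ] w 0.0195 g 29.0
t 18.7 rack [-370.1   10. ] z 136.7 tooly-from-rackY deg(cw+) 1.1 delta [ 94.8 -13.3  67.2] tilt [ 0.157  0.541 -0.826]
  dirs: rack+x= [-0.826  0.019  0.563] rack+y= [ 0.01  1.   -0.02]  F [-0.2  0.3 -0.1] w 0.0196 g 29.0
[([44, 0], [-452.5, -116.7]), ([60, 27], [-439.1, -115.5]), ([86, 2], [-451.2, -94.7]), ([120, 25], [-439.6, -81.1]), ([123, 48], [-427.1, -84.5]), ([110, 63], [-418.3, -96.1]), ([80, 57], [-422.2, -112.7]), ([126, 131], [-367.9, -106.1]), ([120, 144], [-356.0, -115.5]), ([318, 123], [-373.3, 34.1]), ([319, 96], [-394.4, 33.3]), ([323, 122], [-374.1, 37.6]), ([318, 0], [-450.1, 28.7])]
[([19, 0], [-452.7, -130.1]), ([117, 144], [-356.0, -117.8])]
```

View pics/w5.png

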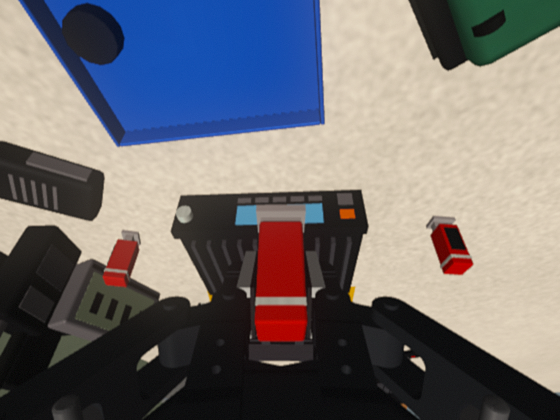

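The wrist view shows the tray's near corners at (120,144) and (320,123), with the knob at far left (93,33). The held stop is still between pads. I shift over the empty end and go down.

Call:
{"api": "servo_tool", "payload": {
  "commands": [
    [17,-7,-11,0,1],
    [17,-7,-11,0,1],
    [14,0,21,0,1],
    [14,0,21,0,1],
    [14,0,21,0,1]
  ]
}}

```text
time: 19.2
position: [0.4684, -0.313, 0.0608]
tool_rot: [-0.583, 0.758, 0.174, 0.238]
contact_force: [0.1, 0.0, -1.7]
gripper_width: 0.0196
grasp_force: 29.0
```

Call:
{"api": "servo_tool", "payload": {
  "commands": [
    [8,0,12,0,1],
    [4,0,6,0,1],
    [0,0,0,0,1]
  ]
}}

```text
time: 19.5
position: [0.4684, -0.3131, 0.0395]
tool_rot: [-0.582, 0.758, 0.175, 0.237]
contact_force: [0.4, -0.5, -0.7]
gripper_width: 0.0197
grasp_force: 29.0
```

Run:
```python
from meas import *
to(-410.9,-3.7,28)
```

```text
t 19.5 rack [-407.6   -3.9] z 39.5 tooly-from-rackY deg(cw+) 0.93 delta [9.2 0.3 7.6] tilt [ 0.156  0.542 -0.826]
  dirs: rack+x= [-0.826  0.016  0.563] rack+y= [ 0.007  1.    -0.018]  F [ 0.4 -0.5 -0.7] w 0.0197 g 29.0
```

Down about 11 mm more, in small steps until it touches.

Call:
{"api": "servo_tool", "payload": {
  "commands": [
    [4,0,5.5,0,1],
    [1.2,0,2,0,1],
    [0,0,0,0,1]
  ]
}}

```text
time: 19.8
position: [0.4686, -0.3137, 0.0309]
tool_rot: [-0.582, 0.758, 0.174, 0.238]
contact_force: [-0.0, -0.0, -0.8]
gripper_width: 0.0199
grasp_force: 29.0
```

Call:
{"api": "servo_tool", "payload": {
  "commands": [
    [0.6,0,0.8,0,1],
    [0.6,0,0.8,0,1],
    [0,0,0,0,1]
  ]
}}

```text
time: 20.1
position: [0.4686, -0.3138, 0.0287]
tool_rot: [-0.582, 0.758, 0.174, 0.238]
contact_force: [0.2, 0.1, -0.5]
gripper_width: 0.0199
grasp_force: 29.0
```

Call:
{"api": "servo_tool", "payload": {
  "commands": [
    [0.3,0,0.4,0,1],
    [0,0,0,0,1]
  ]
}}

```text
time: 20.3
position: [0.4685, -0.3139, 0.0282]
tool_rot: [-0.582, 0.758, 0.174, 0.237]
contact_force: [0.1, -0.6, -0.6]
gripper_width: 0.0197
grasp_force: 29.0
```

Run:
```python
from meas import *
to(-410.9,-3.7,28)
```

```text
t 20.3 rack [-408.3   -4.2] z 28.2 tooly-from-rackY deg(cw+) 0.96 delta [ 2.3  0.5 -1.3] tilt [ 0.157  0.541 -0.826]
  dirs: rack+x= [-0.826  0.017  0.563] rack+y= [ 0.007  1.    -0.019]  F [ 0.1 -0.6 -0.6] w 0.0197 g 29.0
```

Call:
{"api": "servo_tool", "payload": {
  "commands": [
    [0.4,0,0.6,0,1],
    [0,0,0,0,1]
  ]
}}

```text
time: 20.5
position: [0.4686, -0.3139, 0.0275]
tool_rot: [-0.582, 0.758, 0.174, 0.238]
contact_force: [0.0, 1.4, -1.1]
gripper_width: 0.0195
grasp_force: 29.1
```

Call:
{"api": "servo_tool", "payload": {
  "commands": [
    [0.4,0,0.6,0,1],
    [0,0,0,0,1]
  ]
}}

```text
time: 20.7
position: [0.4686, -0.3139, 0.0274]
tool_rot: [-0.582, 0.758, 0.174, 0.238]
contact_force: [-0.8, -0.0, 4.9]
gripper_width: 0.0197
grasp_force: 29.5
```

Touchdown at 4.9 N. I open a little and retreat along the tool axis.

Call:
{"api": "servo_tool", "payload": {
  "commands": [
    [0,0,0,0,0.6],
    [0,0,0,0,0.3],
    [0,0,0,0,0.2],
    [0,0,0,0,0.2]
  ]
}}

```text
time: 21.1
position: [0.4685, -0.3137, 0.0264]
tool_rot: [-0.582, 0.758, 0.175, 0.237]
contact_force: [-0.5, 0.5, 0.5]
gripper_width: 0.034
grasp_force: 0.0
```

Call:
{"api": "servo_tool", "payload": {
  "commands": [
    [0,0,-10,0,0.2],
    [0,0,-25,0,0.2],
    [0,0,-40,0,0.2],
    [0,0,-40,0,0.2],
    [0,0,0,0,0.2]
  ]
}}

```text
time: 21.6
position: [0.4507, -0.381, 0.1268]
tool_rot: [-0.583, 0.759, 0.169, 0.237]
contact_force: [0.6, 0.1, 0.0]
gripper_width: 0.0341
grasp_force: 0.0
```

Run:
```python
from meas import *
im2,_=shot("top","pics/t6.png")
im,m=shot("wrist","pics/w6.png"); to(-320,0,150)
cv2.imwrite("pics/j6.png",np.hstack([im[:,60:460,::-1],cv2.resize(im2[140:280,210:440,::-1],(400,243))[:,:] if 0 else np.vstack([cv2.resize(im2[140:280,240:440,::-1],(400,280)),np.zeros((140,400,3),np.uint8)])]))
mt=env.camera_model("top"); d=masks(im2)["dark"].copy(); d[:, :288]=0; d[:,360:]=0; d[:175]=0; d[260:]=0
r=cv2.minAreaRect(comps(d,1)[0]); print('radio',r,[rk(onz(mt,*p,.045)).tolist() for p in cv2.boxPoints(r)])
```

```text
t 21.7 rack [-474.    -2.3] z 122.8 tooly-from-rackY deg(cw+) 1.02 delta [-142.6    4.7   64. ] tilt [ 0.159  0.539 -0.827]
  dirs: rack+x= [-0.827  0.018  0.562] rack+y= [ 0.007  1.    -0.022]  F [ 0.1  0.5 -0.9] w 0.0341 g 0.0
radio ((323.3622741699219, 217.5679168701172), (53.50510025024414, 63.51810836791992), 10.61965560913086) [[-133.9, 94.1], [-124.9, -84.1], [-274.2, -91.2], [-279.8, 86.7]]
```

View pics/j6.png

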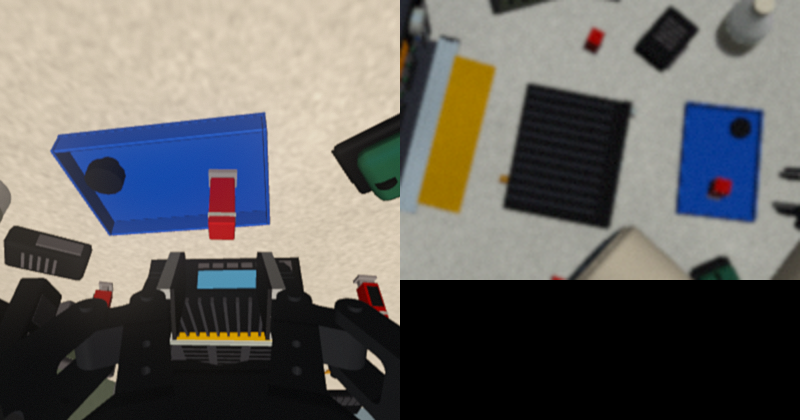

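The stop stands upright in the tray's empty half at left-panel (222,205), and the knob at (105,175) is undisturbed. The radio is at about rack (-203, 1), yawed about 2.8°, with its +y front corner nearest me. Pushing with both open fingers aligned to the rail should square it up.

Call:
{"api": "servo_tool", "payload": {
  "commands": [
    [-28,1,22,0,0],
    [-28,1,22,0,-1],
    [-28,1,22,0,-1],
    [-28,1,22,0,-1],
    [-28,0,22,0,-1]
  ]
}}

```text
time: 22.2
position: [0.4927, -0.2013, 0.1087]
tool_rot: [-0.582, 0.758, 0.176, 0.237]
contact_force: [1.0, -0.6, 0.6]
gripper_width: 0.0855
grasp_force: 0.0
```

Call:
{"api": "servo_tool", "payload": {
  "commands": [
    [0,0,0,-1,-1],
    [0,0,0,0,-1]
  ]
}}

```text
time: 22.4
position: [0.4928, -0.2024, 0.1092]
tool_rot: [-0.59, 0.752, 0.173, 0.238]
contact_force: [-0.6, 0.1, -0.1]
gripper_width: 0.0853
grasp_force: 0.0
```

Run:
```python
from meas import *
to(-293,3,20)
```

```text
t 22.4 rack [-294.3   -0.4] z 109.2 tooly-from-rackY deg(cw+) -0.01 delta [49.1  5.2 74.4] tilt [ 0.155  0.542 -0.826]
  dirs: rack+x= [-0.826 -0.     0.563] rack+y= [-0.012  1.    -0.017]  F [-0.6  0.1 -0.1] w 0.0853 g 0.0
```

Call:
{"api": "servo_tool", "payload": {
  "commands": [
    [18,2,27,0,-1],
    [18,2,27,0,-1],
    [13,1,20,0,-1],
    [0,0,0,0,-1]
  ]
}}

```text
time: 22.8
position: [0.488, -0.2011, 0.0172]
tool_rot: [-0.587, 0.754, 0.176, 0.238]
contact_force: [-0.6, 0.3, 0.3]
gripper_width: 0.0854
grasp_force: 0.0
```

Call:
{"api": "servo_tool", "payload": {
  "commands": [
    [-5,0,3.4,0,-1],
    [-5,0,3.4,0,-1],
    [-5,0,3.4,0,-1],
    [-5,0,3.4,0,-1],
    [-5,0,3.4,0,-1]
  ]
}}

```text
time: 23.3
position: [0.4986, -0.1733, 0.022]
tool_rot: [-0.589, 0.753, 0.171, 0.239]
contact_force: [-2.0, -6.1, 2.3]
gripper_width: 0.0854
grasp_force: 2.7
```

Run:
```python
from meas import *
to(-240,3,20)
```

```text
t 23.3 rack [-264.6    1. ] z 22.0 tooly-from-rackY deg(cw+) 0.12 delta [-19.3   2.1  15.5] tilt [ 0.158  0.538 -0.828]
  dirs: rack+x= [-0.828  0.002  0.561] rack+y= [-0.012  1.    -0.022]  F [-2.  -6.1  2.3] w 0.0854 g 2.7
```

Call:
{"api": "servo_tool", "payload": {
  "commands": [
    [-7.5,0,5,0,-1],
    [-7.5,0,5,0,-1],
    [-7.5,0,5.2,0,-1],
    [-7.5,0,5.2,0,-1],
    [-7.5,0,5.2,0,-1]
  ]
}}

```text
time: 23.8
position: [0.5101, -0.1295, 0.0219]
tool_rot: [-0.59, 0.753, 0.17, 0.239]
contact_force: [-1.9, -8.7, 4.1]
gripper_width: 0.0856
grasp_force: 4.3
```

Call:
{"api": "servo_tool", "payload": {
  "commands": [
    [-7.5,0,5,0,-1],
    [-7.5,0,5,0,-1],
    [-7.5,0,5,0,-1]
  ]
}}

```text
time: 24.1
position: [0.5166, -0.103, 0.0219]
tool_rot: [-0.589, 0.753, 0.171, 0.239]
contact_force: [-1.4, -6.5, 1.7]
gripper_width: 0.0856
grasp_force: 3.4
```

```bash
cat > rad.py <<'E'
from meas import *
import sys
to(-100,3,24); z=float(sys.argv[1]); f=sys.argv[2]
im,m=shot("top",f); im2,_=shot("wrist",f.replace("t","w")); 
d=(im.max(2)<75).astype(np.uint8); x0=int(sys.argv[3]) ; d[:, :x0]=0; d[:,372:]=0; d[:165]=0; d[265:]=0
c=comps(d,1)[0]; print(cv2.minAreaRect(c)); q=cv2.approxPolyDP(c,4,True); print([(p[0].tolist(),rk(onz(m,*p[0],z)).tolist()) for p in q])
E
python3 rad.py .045 pics/t7.png 240; st=1
```

```text
t 24.1 rack [-192.1    0.9] z 21.9 tooly-from-rackY deg(cw+) 0.13 delta [-77.4   2.3  49.9] tilt [ 0.158  0.538 -0.828]
  dirs: rack+x= [-0.828  0.002  0.561] rack+y= [-0.012  1.    -0.022]  F [-1.4 -6.5  1.7] w 0.0856 g 3.4
((307.8750305175781, 217.43154907226562), (86.44161987304688, 81.42049407958984), 14.676392555236816)
[([275, 173], [-43.1, -89.3]), ([260, 232], [-42.8, 82.5]), ([307, 245], [-176.7, 87.0]), ([316, 233], [-193.2, 49.0]), ([328, 245], [-232.6, 73.6]), ([328, 264], [-244.0, 124.1]), ([332, 247], [-244.4, 76.3]), ([346, 239], [-277.0, 45.9]), ([360, 189], [-285.0, -100.5]), ([336, 191], [-221.0, -79.1]), ([324, 201], [-194.7, -43.5]), ([325, 184], [-186.7, -91.5])]
```

Radio is now square (back edge at x ≈ -43 at both corners). I push on, climbing gently.

Call:
{"api": "servo_tool", "payload": {
  "commands": [
    [-8.5,0,5.3,0,-1],
    [-8.5,0,5.3,0,-1],
    [-8.5,0,5.3,0,-1],
    [-8.5,0,5.3,0,-1],
    [-8.5,0,5.3,0,-1]
  ]
}}

```text
time: 24.7
position: [0.5281, -0.0529, 0.0229]
tool_rot: [-0.589, 0.753, 0.173, 0.239]
contact_force: [-2.0, -4.2, -1.2]
gripper_width: 0.0856
grasp_force: 2.0
```

Call:
{"api": "servo_tool", "payload": {
  "commands": [
    [-8.5,0,5.3,0,-1],
    [-8.5,0,5.3,0,-1],
    [-8.5,0,5.3,0,-1],
    [-8.5,0,5.3,0,-1],
    [-8.5,0,5.3,0,-1]
  ]
}}

```text
time: 25.2
position: [0.5411, -0.0051, 0.0257]
tool_rot: [-0.589, 0.752, 0.172, 0.239]
contact_force: [-2.2, -8.2, 3.3]
gripper_width: 0.0853
grasp_force: 3.9
```

```bash
cat > wr.py <<'E'
from meas import *
import sys
to(18,3,28); f=sys.argv[1]; im,m=shot("wrist",f); h=cv2.cvtColor(im,cv2.COLOR_RGB2HSV)
c=((h[...,0]>95)&(h[...,0]<110)&(h[...,1]>90)&(h[...,2]>120))   # display
for k in comps(c,1): r=cv2.boundingRect(k); print("display",r,cv2.minAreaRect(k))
s,ms=shot("scene",f.replace("w","s"))
h=cv2.cvtColor(s,cv2.COLOR_RGB2HSV); c=((h[...,0]>95)&(h[...,0]<110)&(h[...,1]>60)&(h[...,2]>110))
for k in comps(c,3,8): print("scene disp",cv2.minAreaRect(k))
E
python3 wr.py pics/w8.png; python3 rad.py .05 pics/t8.png 200
```

```text
t 25.2 rack [-91.2   1.1] z 25.7 tooly-from-rackY deg(cw+) 0.11 delta [-91.6   2.   59.4] tilt [ 0.158  0.54  -0.827]
  dirs: rack+x= [-0.827  0.002  0.562] rack+y= [-0.012  1.    -0.02 ]  F [-2.2 -8.2  3.3] w 0.0853 g 3.9
display (202, 261, 173, 43) ((288.34814453125, 281.7884826660156), (172.15016174316406, 39.92884063720703), 1.1934893131256104)
scene disp ((193.0106964111328, 305.42120361328125), (67.1766357421875, 49.40107727050781), 41.423667907714844)
scene disp ((343.0000305175781, 177.00001525878906), (5.656853675842285, 2.8284268379211426), 45.0)
t 25.3 rack [-89.3   1.5] z 25.9 tooly-from-rackY deg(cw+) 0.07 delta [ 9.9  1.5 -4.5] tilt [ 0.157  0.543 -0.825]
  dirs: rack+x= [-0.825  0.001  0.564] rack+y= [-0.012  1.    -0.02 ]  F [ 0.3 -0.1  0.7] w 0.0854 g 0.0
((244.5, 206.0), (82.0, 89.0), 90.0)
[([200, 165], [166.7, -61.1]), ([200, 234], [115.1, 126.9]), ([218, 241], [62.3, 133.9]), ([201, 240], [108.1, 142.2]), ([229, 247], [28.9, 142.8]), ([240, 229], [12.1, 87.9]), ([274, 236], [-83.1, 84.7]), ([287, 174], [-76.8, -93.3]), ([244, 165], [46.7, -90.2]), ([235, 192], [51.7, -9.3]), ([239, 165], [60.3, -86.9])]
```

Call:
{"api": "servo_tool", "payload": {
  "commands": [
    [-8.6,0,5.2,0,-1],
    [-8.6,0,5.2,0,-1],
    [-8.6,0,5.2,0,-1],
    [-8.6,0,5.2,0,-1],
    [-8.6,0,5.2,0,-1]
  ]
}}

```text
time: 25.9
position: [0.5537, 0.0426, 0.0285]
tool_rot: [-0.589, 0.753, 0.171, 0.239]
contact_force: [-1.4, -6.6, 6.3]
gripper_width: 0.0853
grasp_force: 3.4
```

Call:
{"api": "servo_tool", "payload": {
  "commands": [
    [-8.6,0,5.2,0,-1],
    [-8.6,0,5.2,0,-1],
    [0,0,0,0,-1]
  ]
}}

```text
time: 26.2
position: [0.5578, 0.0647, 0.0289]
tool_rot: [-0.589, 0.752, 0.173, 0.239]
contact_force: [-0.1, 0.5, 0.1]
gripper_width: 0.0856
grasp_force: 0.0
```

```bash
python3 wr.py pics/w9.png; python3 rad.py .06 pics/t9.png 230
```

```text
t 26.2 rack [-19.4   2.1] z 28.9 tooly-from-rackY deg(cw+) 0.08 delta [-30.4   1.   21.8] tilt [ 0.156  0.542 -0.826]
  dirs: rack+x= [-0.826  0.001  0.564] rack+y= [-0.011  1.    -0.018]  F [-0.1  0.5  0.1] w 0.0856 g 0.0
display (198, 269, 180, 50) ((287.94073486328125, 293.2269592285156), (179.1533203125, 46.22821044921875), 1.2453643083572388)
scene disp ((192.62255859375, 304.9610900878906), (66.7796630859375, 49.57750701904297), 41.423667907714844)
scene disp ((342.5, 176.49998474121094), (5.656853675842285, 2.8284268379211426), 45.0)
t 26.3 rack [-20.4   1.8] z 29.0 tooly-from-rackY deg(cw+) 0.09 delta [ 68.6   1.2 -40.8] tilt [ 0.156  0.542 -0.826]
  dirs: rack+x= [-0.826  0.002  0.564] rack+y= [-0.011  1.    -0.019]  F [ 0.3  0.1 -0.1] w 0.0855 g 0.0
((252.0, 214.5), (99.0, 44.0), 90.0)
[([230, 165], [83.2, -78.6]), ([230, 246], [25.6, 140.2]), ([240, 229], [10.9, 89.0]), ([251, 231], [-19.5, 87.3]), ([252, 224], [-17.4, 68.0]), ([260, 222], [-37.3, 57.5]), ([259, 264], [-62.5, 168.8]), ([264, 264], [-75.6, 165.7]), ([262, 254], [-63.8, 140.9]), ([272, 245], [-84.3, 110.9]), ([274, 189], [-52.4, -41.0]), ([262, 200], [-27.7, -3.1]), ([262, 216], [-38.6, 40.1]), ([254, 214], [-15.9, 39.9]), ([260, 191], [-16.2, -26.4]), ([267, 189], [-33.6, -36.4]), ([268, 176], [-27.4, -72.9]), ([259, 172], [-0.3, -78.1]), ([266, 165], [-14.4, -102.2]), ([244, 165], [45.2, -87.8]), ([236, 192], [47.5, -8.1]), ([239, 165], [58.8, -84.5])]
```

Call:
{"api": "servo_tool", "payload": {
  "commands": [
    [-7,0,4.3,0,-1],
    [-7,0,4.3,0,-1],
    [-7,0,4.6,0,-1],
    [-5,0,3.4,0,-1]
  ]
}}

```text
time: 26.8
position: [0.5654, 0.0935, 0.0296]
tool_rot: [-0.589, 0.753, 0.173, 0.239]
contact_force: [0.1, -2.3, -2.0]
gripper_width: 0.0856
grasp_force: 1.4
```

```bash
python3 wr.py pics/w10.png
```

```text
t 26.8 rack [10.4  1.8] z 29.6 tooly-from-rackY deg(cw+) 0.1 delta [-5.4  1.3  5.5] tilt [ 0.156  0.541 -0.826]
  dirs: rack+x= [-0.827  0.002  0.563] rack+y= [-0.011  1.    -0.019]  F [ 0.1 -2.3 -2. ] w 0.0856 g 1.4
display (199, 265, 179, 49) ((288.4531555175781, 288.70111083984375), (178.0873565673828, 45.50033950805664), 1.2188752889633179)
scene disp ((192.22850036621094, 304.7986145019531), (65.85466003417969, 49.57597732543945), 42.27368927001953)
```

Call:
{"api": "servo_tool", "payload": {
  "commands": [
    [-4,0,2.8,0,-1],
    [-4,0,2.8,0,-1],
    [0,0,0,0,-1]
  ]
}}

```text
time: 27.2
position: [0.5681, 0.1028, 0.0299]
tool_rot: [-0.589, 0.753, 0.172, 0.239]
contact_force: [0.3, 0.1, -0.4]
gripper_width: 0.0851
grasp_force: 0.5
```

```bash
python3 wr.py pics/w11.png
```

```text
t 27.2 rack [20.1  1.3] z 29.9 tooly-from-rackY deg(cw+) 0.13 delta [2.8 1.7 0.3] tilt [ 0.157  0.541 -0.826]
  dirs: rack+x= [-0.826  0.002  0.563] rack+y= [-0.011  1.    -0.02 ]  F [ 0.3  0.1 -0.4] w 0.0851 g 0.5
display (202, 256, 173, 47) ((288.4210205078125, 278.5010986328125), (172.16342163085938, 43.0291633605957), 1.3400077819824219)
scene disp ((192.40054321289062, 304.6105041503906), (66.07884216308594, 50.02369689941406), 41.987213134765625)
```

The display moved in the image as if the front has dropped. I back the tool off and triangulate the display corners to check height and squareness.

```bash
cat > tri.py <<'E'
from meas import *
import sys,pickle
im,m=None,env.camera_model("wrist"); im=env.read_camera("wrist"); h=cv2.cvtColor(im,cv2.COLOR_RGB2HSV)
c=((h[...,0]>95)&(h[...,0]<110)&(h[...,1]>90)&(h[...,2]>120)); k=comps(c,1)[0]; P=k[:,0].astype(float)
s=[P[np.argmin(P@np.array(v))] for v in([1,2],[-1,2],[1,-2],[-1,-2])]
to(0,0,0); print(np.array(s).tolist()); pickle.dump((s,m),open(sys.argv[1],"wb"))
if len(sys.argv)>2:
    s0,m0=pickle.load(open(sys.argv[2],"rb"))
    for n,a,b in zip(("ul","ur","ll","lr"),s0,s):
        o1,d1=ray(m0,*a); o2,d2=ray(m,*b); A=np.c_[d1,-d2]; t=np.linalg.lstsq(A,o2-o1,rcond=None)[0]
        p=(o1+d1*t[0]+o2+d2*t[1])/2; print(n,rk(p),"z",round(p[2]*1000,1),"gap",np.round(np.linalg.norm(A@t-(o2-o1))*1000,1))
E
python3 tri.py a.pkl
```

```text
t 27.35 rack [20.   1.4] z 29.9 tooly-from-rackY deg(cw+) 0.14 delta [33.4 -0.8 13.5] tilt [ 0.157  0.542 -0.826]
  dirs: rack+x= [-0.826  0.002  0.564] rack+y= [-0.011  1.    -0.02 ]  F [-0.3 -0.2 -0. ] w 0.0853 g 0.0
[[210.0, 256.0], [369.0, 259.0], [202.0, 298.0], [374.0, 301.0]]
```

Call:
{"api": "servo_tool", "payload": {
  "commands": [
    [15,0,-10,0,-1],
    [33,0,-23,0,-1],
    [33,0,-23,0,-1],
    [16,0,-40,0,-1],
    [0,0,0,0,-1]
  ]
}}

```text
time: 27.85
position: [0.5355, -0.0318, 0.0569]
tool_rot: [-0.588, 0.753, 0.17, 0.24]
contact_force: [0.8, 1.2, -0.3]
gripper_width: 0.0853
grasp_force: 0.0
```

Call:
{"api": "servo_tool", "payload": {
  "commands": [
    [0,0,0,0,-1]
  ]
}}

```text
time: 27.95
position: [0.5348, -0.028, 0.0551]
tool_rot: [-0.588, 0.753, 0.172, 0.24]
contact_force: [-0.7, 0.3, -1.0]
gripper_width: 0.0852
grasp_force: 0.0
```

```bash
python3 tri.py b.pkl a.pkl; python3 rad.py .052 pics/t12.png 230 | tail -1
```

```text
t 28.0 rack [-114.2    2.2] z 54.6 tooly-from-rackY deg(cw+) 0.18 delta [-63.5  -0.7 109.5] tilt [ 0.158  0.542 -0.826]
  dirs: rack+x= [-0.826  0.003  0.564] rack+y= [-0.01  1.   -0.02]  F [0.3 0.8 0. ] w 0.0851 g 0.0
[[242.0, 313.0], [331.0, 315.0], [240.0, 336.0], [333.0, 339.0]]
ul [ 14.8 -33.4] z 26.4 gap 0.0
ur [14.3 42.6] z 26.6 gap 0.1
ll [ 20.4 -34.4] z 44.6 gap 1.8
lr [22.5 44. ] z 43.9 gap 0.3
[([256, 165], [13.7, -97.6]), ([244, 165], [46.4, -89.7]), ([236, 192], [48.7, -9.6]), ([239, 165], [60.0, -86.4]), ([230, 165], [84.5, -80.5]), ([230, 246], [26.7, 139.6]), ([237, 239], [13.0, 116.6])]
```

```bash
cat > pl.py <<'E'
from meas import *
import pickle
def disp(im):
    h=cv2.cvtColor(im,cv2.COLOR_RGB2HSV); c=((h[...,0]>95)&(h[...,0]<110)&(h[...,1]>90)&(h[...,2]>120)); k=comps(c,1)[0]; P=k[:,0].astype(float)
    return [P[np.argmin(P@np.array(v))] for v in([1,2],[-1,2],[1,-2],[-1,-2])]
def onx(m,p,X,dp=np.zeros(3)):
    o,d=ray(m,*p); o=o+dp; n=np.r_[EX,0]; t=(X/1000-((o[:2]-RM)@EX))/(d@n); q=o+d*t; return [rk(q)[1],round(q[2]*1000,1)]
if __name__=="__main__":
    a,ma=pickle.load(open("a.pkl","rb")); b,mb=pickle.load(open("b.pkl","rb"))
    for X in(16,20,24):
        print(X,"a",[onx(ma,p,X) for p in a]); print(X,"b",[onx(mb,p,X) for p in b])
    s=env.get_state(); mc=env.camera_model("wrist"); P=np.array(s["position"])
    for f,t,z in(("pics/w7.png",(-192.1,.9),21.9),("pics/w8.png",(-91.2,1.1),25.7),("pics/w9.png",(-19.4,2.1),28.9),("pics/w10.png",(10.4,1.8),29.6),("pics/w11.png",(20.1,1.3),29.9)):
        im=cv2.cvtColor(cv2.imread(f),cv2.COLOR_BGR2RGB); dp=np.r_[w(*t),z/1000]-P
        print(f,[onx(mc,p,t[0]+2,dp) for p in disp(im)])
E
python3 pl.py
```

```text
16 a [[np.float64(-33.7), np.float64(25.7)], [np.float64(43.2), np.float64(25.7)], [np.float64(-33.8), np.float64(47.2)], [np.float64(42.2), np.float64(46.9)]]
16 b [[np.float64(-33.6), np.float64(25.9)], [np.float64(42.8), np.float64(25.9)], [np.float64(-33.3), np.float64(45.3)], [np.float64(42.9), np.float64(45.9)]]
20 a [[np.float64(-34.8), np.float64(23.3)], [np.float64(44.4), np.float64(23.3)], [np.float64(-34.9), np.float64(45.5)], [np.float64(43.3), np.float64(45.2)]]
20 b [[np.float64(-34.1), np.float64(24.4)], [np.float64(43.4), np.float64(24.3)], [np.float64(-33.8), np.float64(44.0)], [np.float64(43.5), np.float64(44.6)]]
24 a [[np.float64(-35.9), np.float64(20.9)], [np.float64(45.6), np.float64(20.9)], [np.float64(-36.0), np.float64(43.7)], [np.float64(44.5), np.float64(43.4)]]
24 b [[np.float64(-34.7), np.float64(22.8)], [np.float64(44.0), np.float64(22.8)], [np.float64(-34.3), np.float64(42.7)], [np.float64(44.1), np.float64(43.4)]]
pics/w7.png [[np.float64(-35.6), np.float64(15.8)], [np.float64(44.2), np.float64(15.8)], [np.float64(-35.8), np.float64(37.0)], [np.float64(43.3), np.float64(37.2)]]
pics/w8.png [[np.float64(-35.1), np.float64(30.1)], [np.float64(42.4), np.float64(30.0)], [np.float64(-35.2), np.float64(51.1)], [np.float64(42.7), np.float64(51.1)]]
pics/w9.png [[np.float64(-34.9), np.float64(29.0)], [np.float64(45.0), np.float64(28.9)], [np.float64(-34.2), np.float64(51.6)], [np.float64(44.6), np.float64(51.6)]]
pics/w10.png [[np.float64(-35.6), np.float64(26.9)], [np.float64(45.6), np.float64(26.8)], [np.float64(-35.5), np.float64(49.5)], [np.float64(44.7), np.float64(49.6)]]
pics/w11.png [[np.float64(-36.0), np.float64(22.0)], [np.float64(44.9), np.float64(22.0)], [np.float64(-35.5), np.float64(44.5)], [np.float64(43.3), np.float64(44.8)]]
```

Display height relative to the panel bottom, referenced to when the radio stood on the desk, puts the panel bottom at about 7 mm. The front has dropped onto the shelf at x ≈ 21 (centre ≈ 96) and is square. I check the red blocks and hand in.

Run:
```python
from meas import *
im,m=shot("top","pics/t13.png")
for c in comps(masks(im)["red"],5): print(np.round(cv2.minAreaRect(c)[0],1))
print("knob/tray dark", [np.round(cv2.minAreaRect(c)[0],1) for c in comps((im.max(2)<70)[190:260,378:425],2)])
st(); print(env.finish_job())
```

```text
knob/tray dark [array([25.9, 21. ]), array([ 9. , 40.7])]
{'time': 28.15, 'position': [0.5339, -0.0265, 0.054], 'tool_rot': [-0.5891, 0.7523, 0.1731, 0.2388], 'contact_force': [0.3349, -0.1955, -0.794], 'gripper_width': 0.0855, 'grasp_force': 0.0, 'joint_positions': [-0.2046, 0.4045, -0.0872, -0.6708, -1.1296, 0.2735]}
the job is handed in; nothing more can be done
None
```

I handed the job in at 28 s: the red stop was standing in the empty end of the tray when last seen, and the radio is measured flat and square on the shelf behind the rail (centre about 96 mm in). The last check for the red blocks found none in the top view, so I did not re-confirm the stop, and it jammed once (about 44 N at the wrist) while sliding before I clamped it and slid it off.

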